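Unclamp a tube rack from the bench shaker and hold it up level

ROBOT

A 6-joint arm with a two-finger parallel gripper is mounted at the origin on the work surface. World frame = base frame: x ahead of the robot, y to its left, z up, the work surface at z = 0. Lengths are in m, angles in rad, forces in N, time in s.
With the tool pointing down it reaches from about 0.375 to 0.9 m from the base axis. Payload 3.1 kg.
Tool frame: the origin (TCP) lies between the finger pads; the fingertips stand 19 mm ahead of it and the grasp point (between the pads) is the TCP; z points along the fingers, y is the line along which they close (so a half turn about z gives the same grasp; the last joint's range is limited). The gripper opens to 87 mm and grips with 3 to 60 N. Pads are 19 mm wide; open, the fingers measure 117 mm over their backs; the gripper's body (75 mm by 190 mm) begins 51 mm behind the grasp point.
Start: joints at [1.022, 0.527, 1.433, -0, 1.181, -0.178], TCP at [0.226, 0.583, 0.242] pointing down, gripper open.
Joint ranges: [-3.08, 3.08], [-0.75, 2.2], [0.22, 2.44], [-1.43, 4.57], [0, 2.65], [-2.85, 2.85]. Speed limits (rad/s): [2.79, 2.79, 3.14, 3.14, 3.14, 3.14].

INTERFACE

Orientations are given as a 3x3 rotation matrix whose columns are the frame's x, y, z axes.
In Python, from cell import bot, capture, camera_params gives the robot as it stands.
- The arm moves only by the tool servo_tool, never from a script. Its argument "rows" is one flat list of numbers, 7 for each row, row after row: the shift along the tool's x, y, z in units of 150 mm (1.0 is 150 mm), then the turn, a rotation vector about the tool's x, y, z in units of 90 degrees (1.0 is 90 degrees), then the opening, from 0 (shut) to 1 (fully open). A call has exactly 5 rows; each row shifts and turns the commanded pose from where the row before left it, along the tool's axes as they then stand; what a row does not reach is not made up. A row lasts 1/12 s, in which the tool goes at most 41.7 mm and 7.16 degrees, less where a joint would pass 70% of its speed; a pose out of reach is approached as far as the arm can. A call with a number of a shift or a turn outside -1 to 1 is refused whole. A call with a gripper value outside its range is refused whole. The fingers move at their own pace and stop on an object; the grip force is fixed at half the most. Time passes only in rows, so rows that do not move let the fingers close, or fill a call up. It gives the time, the measured TCP pose, the force, the opening and the grip force at its end, in the units of the state.
- bot.state(): the state, without advancing time (a new reading comes with each control period).
- capture(name): name is "scene" or "top" or "wrist"; returns (picture, depth): 400x640x3 uint8, red, green, blue; 400x640 float32, m along the optical axis (not along the pixel's ray), 0 where there is no reading.
- camera_params(name): a dict with "fx", "fy", "cx", "cy" (pixels), "cam_to_world" (4x4, takes a point from camera to world coordinates); the wrist camera has in their place "mount" (4x4, takes a point from camera to tool coordinates, whose origin is the TCP and whose axes are the flange's). Camera axes: x right, y up, looking along -z (the intrinsics and any distortion apply to the point x, -y, -z); pixel columns grow to the right and rows downward; lengths in m; the calibration is good to about 2 mm. The wrist camera is an equidistant fisheye: a pixel r from the principal point sees the ray r / f radians off the axis. A picture is of the moment at which its call begins: read the wrist's pose just before it. camera_params takes no time and is no camera call.
- bot.close_job(): hands the job in; it is judged then, once.
The state is a dict: "t": time; "qpos": joint angles; "joint_vel": joint speeds; "effort": joint torques, N m; "ee_pos": TCP position; "orientation": TCP orientation; "wrist_force": force on the tool from outside, world axes, zero at the start; "wrist_torque": the same for the moment, N m; "opening": finger opening in m; "gripper_force": force on a finger pad.
Only numpy, scipy, OpenCV 4.12 (cv2) and the standard library are available. Lean on these libraries where they do the work, as an engineer would, in place of code of your own. Each camera call takes 0.05 s, during which the arm holds its last target. There are 200 camera calls.

TASK

Take the tube rack off the shaker: pull the sprung clamp towards the shaker's front by its upright post until its pointer is level with the index clip on the scale, and leave it set there. Then grip the rack by its top handle, lift it about 8 cm clear of the shaker tray without tipping it, and finish still holding it there, level and still, so that the tubes can be looked over; leave the other things on the bench alone.

Things in the scene. Friction and masses are not known exactly. Their poses are not given: they have to be found in the camera images.
- shaker: Low white laboratory shaker, fixed; tray on top 320 (x) x 340 (y) mm, its flat surface 70 mm above the bench. Origin at the centre of its underside on the bench; z up, -x is its front (roughly towards the robot). A back stop bar 22 mm high stands on the tray at x = +92 to +106 mm; the rack's foot stands between it and the clamp.
- clamp (a joint): Sprung clamp: steel slide (50 mm wide, 12 mm high) along the shaker's x. Value in m: 0 clamped, growing as it is pulled to the front (-x), at most 0.065. Light spring and friction catch: takes 5 to 7 N, pull slowly; it stays where it is let go. Its lip, 170 mm long, lies 5 mm above the near edge of the rack's foot, 12 mm over it when clamped: the rack is free once it is out 15 mm or more.
- clamp_post (a point): Centre of the top of the clamp's upright black post, 16 x 16 mm square, sides along the shaker's x and y; top 150 mm above the bench, rising 68 mm over the slide. At joint 0 it is at shaker x = -70, y = 0 mm. Pinch it from above across the shaker's y, so that the gripper's body keeps clear of the rack (middle 115 mm behind it).
- clamp_pointer (a point): Tip of the clamp's pointer, a black bar 7 mm wide (along x) sticking out of the slide towards the shaker's +y, 13 mm above the tray; moves with the clamp. At joint 0 it is at shaker x = -45, y = +66 mm.
- index: Index clip on the white scale strip beside the slide: black upright fin 8 (x) x 30 (y) x 16 mm high, fixed on the tray at shaker y = +85 mm, 28 to 50 mm in front (-x) of the pointer's place at joint 0. Origin at the centre of its underside, axes as the shaker's. The pointer is level with it when both have the same shaker x; it moves past freely.
- rack: White test-tube rack, 11 orange-capped tubes fixed in it, on the shaker tray, 0.45 to 0.7 kg. Foot 84 (x) x 200 (y) x 6 mm, caps 105 mm above its underside, a post at each end carrying the handle. Origin at the centre of its underside; axes nearly as the shaker's. More tubes stand at its +y end: it balances about 9 mm to +y of its middle.
- rack_handle (a point): Middle of the rack's top handle, a straight steel bar of square section 14 x 14 mm, 200 mm long along the rack's y, its centre 147 mm above the rack's underside; 42 mm free space between the caps and this centre line.
- spare_rack: Bystander: steel rack of 15 orange-capped tubes with no handle, 100 x 160 x 105 mm high, loose on the bench. Origin at the centre of its underside.
- sample_box: Bystander: clear plastic box with a white lid, 118 x 158 x 74 mm, loose on the bench. Origin at the centre of its underside.
- stick_cup: Bystander: white cup of wooden sticks, 86 mm across, 125 mm high with the sticks, loose on the bench. Origin at the centre of its underside.

How it is judged:
On the way, in this order (a step that is already met when the one before it is completed fails the run):
1. the clamp's pointer stands at the index clip (within 6 mm) and is at rest, the rack still standing on the tray (x of clamp_pointer in the frame of index between -0.006 and 0.006 m and velocity of joint clamp between -0.005 and 0.005 m/s and z of rack in the frame of shaker below 0.08 m), for 0.3 s.
2. the rack is lifted clear of the tray, level (z of rack in the frame of shaker above 0.12 m and angle between rack's own z axis and vertical below 0.15 rad), for 0.2 s.
At the end, for the whole second after the job is handed in: The gripper's fingers hold the rack with its underside 50 to 130 mm above the tray, tilted less than 5 degrees, slower than 20 mm/s and 0.12 rad/s, resting on nothing else; the clamp's pointer is still within 6 mm of the index clip (z of rack in the frame of shaker between 0.12 and 0.2 m and angle between rack's own z axis and vertical below 0.09 rad and linear speed of rack below 0.02 m/s and angular speed of rack below 0.12 rad/s and contact force between rack and the fingers above 2 N and contact force between rack and shaker below 0.2 N and contact force between rack and index below 0.2 N and contact force between rack and spare_rack below 0.2 N and contact force between rack and sample_box below 0.2 N and contact force between rack and stick_cup below 0.2 N and x of clamp_pointer in the frame of index between -0.006 and 0.006 m); the arm keeps its last pose, push and grip.
It fails at once if the rack is tipped by more than 17 degrees (angle between rack's own z axis and vertical above 0.3 rad).
It fails at once if the spare rack is moved by more than 20 mm (distance of spare_rack from where it was at the start of the episode above 0.02 m).
It fails at once if the sample box is moved by more than 20 mm (distance of sample_box from where it was at the start of the episode above 0.02 m).
It fails at once if the stick cup is moved by more than 20 mm (distance of stick_cup from where it was at the start of the episode above 0.02 m).
It also fails if it takes over 58 s, if anything falls off the work surface, if the arm or the gripper's body presses on something with over 40 N, if the wrist force passes 120 N, or if a joint passes its speed limit or range.

## Working session

There is one attempt and no reset: what is moved stays moved. The work goes in short steps, Python scripts to look and compute and a tool call to move; the robot and the scene stay as the last step left them, time stands still between calls to the robot, and variables do not carry over. Pictures are saved under pics/ and viewed, at most 10 in all, crops included, and the job is handed in when it is done.

Besides the shell and the picture viewer there is one more tool, called in YAML: its name, and indented under it one key for each argument. servo_tool: Moves the arm, as the interface text tells. Its arguments: {"type":"object","properties":{"rows":{"type":"array"}},"required":["rows"]}

```bash
mkdir -p pics; ls; cat > h.py <<'E'
from cell import bot,capture,camera_params
import numpy as np,cv2
def cloud(n):
    p,d=capture(n);c=camera_params(n);v,u=np.mgrid[:400,:640]
    P=np.stack([(u-c['cx'])/c['fx']*d,-(v-c['cy'])/c['fy']*d,-d,np.ones_like(d)],-1)
    return p,d,(P@np.array(c['cam_to_world']).T)[...,:3]
def save(n,p): cv2.imwrite('pics/'+n+'.png',p[...,::-1])
E
python3 - <<'E'
from h import *
for n in('top','scene'):
    p,d,P=cloud(n);np.savez(n,p=p,P=P,d=d);save(n,p);c=camera_params(n);print(n,c['fx'],c['fy'],c['cx'],c['cy'],np.round(c['cam_to_world'],3).tolist(),[k for k in c])
s=bot.state();print(s)
E
```

```text
pics
top 396.0502248045115 396.0502248045115 315.346720772784 198.13306389135803 [[0.024, 0.993, -0.117, 0.336], [-1.0, 0.024, -0.003, 0.002], [0.0, 0.117, 0.993, 1.545], [0.0, 0.0, 0.0, 1.0]] ['fx', 'fy', 'cx', 'cy', 'cam_to_world']
scene 447.94648132518495 447.94648132518495 319.7620774166418 197.2505713699996 [[0.14, -0.689, 0.711, 1.436], [0.99, 0.11, -0.088, -0.131], [-0.017, 0.717, 0.697, 1.051], [0.0, 0.0, 0.0, 1.0]] ['fx', 'fy', 'cx', 'cy', 'cam_to_world']
{'t': 0.1, 'qpos': array([ 1.02152150e+00,  5.28377323e-01,  1.43375214e+00, -2.31582934e-05,
        1.18139566e+00, -1.78465782e-01]), 'joint_vel': array([ 1.30679487e-04, -2.36674337e-03, -2.95955451e-03, -1.71337268e-04,
       -4.29384511e-05, -9.18443579e-04]), 'effort': array([-4.91424216e-04, -4.40985525e+01, -1.77150893e+01,  6.34251977e-02,
        5.33650559e-02, -5.44025318e-05]), 'ee_pos': array([0.22611519, 0.58200802, 0.24067393]), 'orientation': array([[-9.32037512e-01,  3.62360448e-01, -9.90606159e-04],
       [ 3.62361659e-01,  9.32036091e-01, -1.65939008e-03],
       [ 3.21983360e-04, -1.90557149e-03, -9.99998133e-01]]), 'wrist_force': array([-0.03247862,  0.48582872, -1.20062017]), 'wrist_torque': array([ 0.02777037, -0.03124678,  0.02134262]), 'gripper_force': 0.0, 'opening': 0.08675056697758822}
```

View pics/top.png

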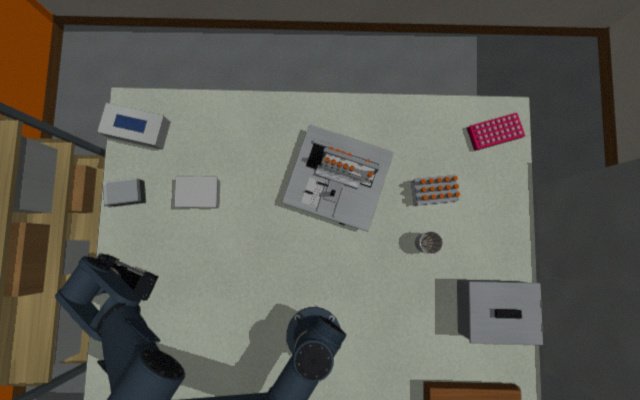

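View pics/scene.png

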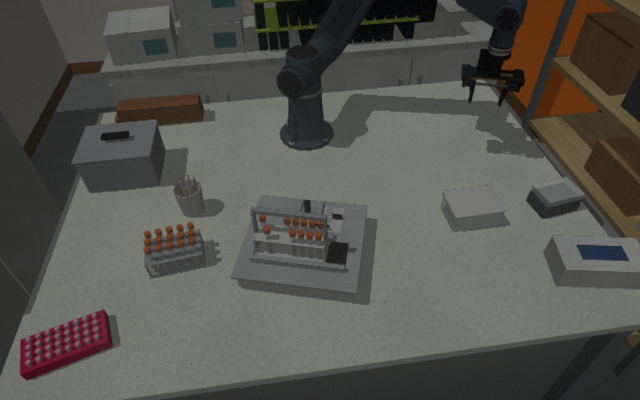

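The top view shows the shaker centred near pixel (338,177), turned by roughly 15–20°. The clamp post is near (333,192), the handle runs (318,172)–(376,185), and the white scale is at about (312,190).

```bash
python3 - <<'E'
from h import *
z=np.load('top.npz');P=z['P'];p=z['p']
roi=np.zeros((400,640),bool);roi[115:240,265:405]=1
Z=P[...,2]
t=roi&(Z>.05)
m=roi&(abs(Z-.07)<.008)
print('tray z med',np.median(Z[m]))
for nm,mm in(('tray',m),('all',t),('handle',roi&(Z>.205)&(Z<.24))):
    r=cv2.minAreaRect(P[mm][:,:2].astype(np.float32));print(nm,mm.sum(),r,cv2.boxPoints(r).round(3).tolist(),np.median(Z[mm]))
h=roi&(Z>.205)&(Z<.24);q=P[h];print(q.mean(0))
b=roi&(Z>.135)&(Z<.162);v,u=np.where(b)
sel=v>182
print(np.c_[u[sel],v[sel],P[b][sel].round(3)])
c=cv2.resize(p[115:240,275:400],None,fx=6,fy=4.8,interpolation=cv2.INTER_CUBIC) if 0 else cv2.resize(p[125:225,280:400],None,fx=6,fy=6,interpolation=cv2.INTER_CUBIC)
save('crop',c)
E
```

```text
tray z med 0.06949226606260361
tray 5277 ((0.5928682088851929, -0.07738256454467773), (0.33985522389411926, 0.320442795753479), 72.7480239868164) [[0.3889999985694885, -0.19200000166893005], [0.6949999928474426, -0.28700000047683716], [0.7960000038146973, 0.03700000047683716], [0.49000000953674316, 0.13199999928474426]] 0.06949226606260361
all 7546 ((0.5424132347106934, -0.061488837003707886), (0.34026238322257996, 0.4321158528327942), 72.76996612548828) [[0.28600001335144043, -0.1599999964237213], [0.6980000138282776, -0.2879999876022339], [0.7990000247955322, 0.03700000047683716], [0.38600000739097595, 0.16500000655651093]] 0.07130335772851348
handle 277 ((0.6306154131889343, -0.11428585648536682), (0.1982935070991516, 0.015095695853233337), 72.43526458740234) [[0.5929999947547913, -0.2070000022649765], [0.6079999804496765, -0.210999995470047], [0.6679999828338623, -0.02199999988079071], [0.652999997138977, -0.017000000923871994]] 0.22291761737921667
[ 0.62972859 -0.11433647  0.22226073]
[[ 3.32e+02  1.90e+02  5.32e-01 -5.30e-02  1.47e-01]
 [ 3.33e+02  1.90e+02  5.31e-01 -5.60e-02 
[... 265 characters left out ...]
 1.49e-01]
 [ 3.35e+02  1.91e+02  5.29e-01 -6.40e-02  1.45e-01]
 [ 3.31e+02  1.92e+02  5.24e-01 -5.00e-02  1.50e-01]
 [ 3.32e+02  1.92e+02  5.24e-01 -5.30e-02  1.47e-01]
 [ 3.33e+02  1.92e+02  5.24e-01 -5.70e-02  1.52e-01]
 [ 3.34e+02  1.92e+02  5.24e-01 -6.00e-02  1.49e-01]
 [ 3.35e+02  1.92e+02  5.25e-01 -6.40e-02  1.44e-01]
 [ 3.31e+02  1.93e+02  5.21e-01 -5.00e-02  1.48e-01]
 [ 3.32e+02  1.93e+02  5.21e-01 -5.40e-02  1.44e-01]
 [ 3.33e+02  1.93e+02  5.20e-01 -5.70e-02  1.53e-01]
 [ 3.34e+02  1.93e+02  5.20e-01 -6.00e-02  1.56e-01]
 [ 3.32e+02  1.94e+02  5.18e-01 -5.40e-02  1.39e-01]
 [ 3.33e+02  1.94e+02  5.18e-01 -5.70e-02  1.46e-01]
 [ 3.34e+02  1.94e+02  5.17e-01 -6.00e-02  1.52e-01]]
```

View pics/crop.png

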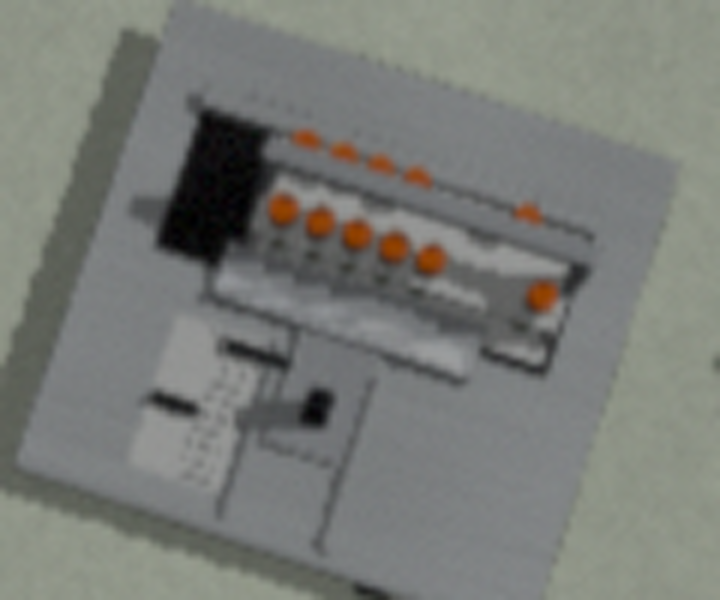

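The crop shows the pointer bar at about (255,353), the index fin at (172,404), and the post top at (318,407). Next I'll measure the pointer and index offset in the shaker frame.

```bash
cat >> h.py <<'E'
C=np.array([.5929,-.0774]);a=np.radians(-17.25);ex=np.array([np.cos(a),np.sin(a)]);ey=np.array([-ex[1],ex[0]])
def plane(c,u,v,z):
    M=np.array(c['cam_to_world']);d=M[:3,:3]@np.array([(u-c['cx'])/c['fx'],-(v-c['cy'])/c['fy'],-1]);o=M[:3,3];return o+d*(z-o[2])/d[2]
def sh(P): q=np.array(P)[:2]-C;return np.array([q@ex,q@ey])
E
python3 - <<'E'
from h import *
from scipy import ndimage as nd
z=np.load('top.npz');p=z['p'].astype(float).mean(2);c=camera_params('top')
S=8;sub=cv2.resize(p[125:225,280:400].astype(np.float32),None,fx=S,fy=S,interpolation=cv2.INTER_CUBIC)
L,n=nd.label(sub<75)
for i in range(1,n+1):
    v,u=np.where(L==i)
    if len(v)<80:continue
    U=(u.mean()+.5)/S-.5+280;V=(v.mean()+.5)/S-.5+125
    print(len(v),U.round(2),V.round(2),(sh(plane(c,U,V,.085))*1e3).round(1),(sh(plane(c,U,V,.15))*1e3).round(1))
# expected pixel check of handle in shaker coords
print('handle',sh([.6306,-.1143])*1e3, bot.state()['t'])
print(np.array(camera_params('wrist')['mount']).round(3), {k:v for k,v in camera_params('wrist').items() if k!='mount'})
E
```

```text
22705 315.88 156.28 [ 45.4 102.9] [31.4 98.3]
88 329.03 153.18 [72.5 59.9] [57.3 57.2]
1036 326.61 160.49 [43.  59.6] [29.1 56.9]
86 343.35 158.06 [71.9  2.9] [56.8  2.8]
1034 332.47 162.46 [42.9 36.4] [29.  34.7]
1039 338.51 164.56 [42.5 12.4] [28.7 11.8]
1126 344.73 166.51 [ 42.9 -12. ] [ 29.  -11.5]
293 325.74 165.29 [24.6 56.9] [11.5 54.3]
857 350.6 168.52 [ 42.7 -35.2] [ 28.8 -33.7]
271 331.63 167.28 [24.5 33.6] [11.4 32.1]
268 337.35 169.25 [24.2 10.9] [11.1 10.4]
884 375.21 170.95 [  63.3 -125.4] [  48.5 -119.8]
271 343.1 171.2 [ 24.  -11.8] [ 11.  -11.3]
923 369.05 174.19 [  44.2 -107.2] [  30.3 -102.5]
162 348.88 173.44 [ 22.9 -34.9] [  9.9 -33.4]
236 366.1 178.96 [  23.5 -102.3] [ 10.5 -97.8]
1367 367.12 183.96 [   6.7 -111.7] [  -5.5 -106.8]
1582 322.67 183.85 [-45.8  45.5] [-55.7  43.4]
2070 331.98 192.72 [-66.4   2.1] [-75.4   1.9]
998 308.42 191.85 [-91.3  86.1] [-99.2  82.3]
720 341.13 223.38 [-163.7  -65.7] [-168.4  -62.9]
handle [ 46.94663602 -24.06061857] 0.1
[[ 0.     0.969  0.249  0.068]
 [ 1.    -0.     0.001  0.   ]
 [ 0.001  0.249 -0.969 -0.144]
 [ 0.     0.     0.     1.   ]] {'fx': 309.70691628693146, 'fy': 309.70691628693146, 'cx': 315.35488740581565, 'cy': 198.60226775274464}
```

servo_tool:
  rows: [-0.17,-0.16,-0.05,0,0,0,1,-0.17,-0.16,-0.05,0,0,0,1,-0.17,-0.16,-0.05,0,0,0,1,-0.17,-0.16,-0.05,0,0,0,1,-0.17,-0.16,-0.05,0,0,0,1]

```text
t: 0.52
ee_pos: [0.3018, 0.4228, 0.2789]
orientation: [[-0.932, 0.362, -0.001], [0.362, 0.932, -0.001], [0.0, -0.001, -1.0]]
wrist_force: [0.5, -0.2, 0.4]
opening: 0.0868
gripper_force: 0.0
```

servo_tool:
  rows: [-0.17,-0.16,0,0,0,0,1,-0.17,-0.16,0,0,0,0,1,-0.17,-0.16,0,0,0,0,1,-0.17,-0.16,0,0,0,0,1,-0.17,-0.16,0,0,0,0,1]

```text
t: 0.93
ee_pos: [0.3772, 0.2648, 0.2789]
orientation: [[-0.932, 0.362, -0.0], [0.362, 0.932, -0.0], [0.0, -0.0, -1.0]]
wrist_force: [1.1, 0.6, 0.3]
opening: 0.0872
gripper_force: 0.0
```

servo_tool:
  rows: [-0.17,-0.16,0,0,0,0,1,-0.17,-0.16,0,0,0,0,1,-0.17,-0.16,0,0,0,0,1,-0.17,-0.16,0,0,0,0,1,0,0,0,0,0,-0.044,1]

```text
t: 1.35
ee_pos: [0.4407, 0.1351, 0.2791]
orientation: [[-0.953, 0.301, 0.003], [0.301, 0.953, -0.003], [-0.003, -0.002, -1.0]]
wrist_force: [0.1, 0.9, 0.5]
opening: 0.0869
gripper_force: 0.0
```

servo_tool:
  rows: [-0.154,-0.175,0,0,0,0,1,-0.154,-0.175,0,0,0,0,1,-0.154,-0.175,0,0,0,0,1,-0.154,-0.175,0,0,0,0,1,-0.154,-0.175,0,0,0,0,1]

```text
t: 1.77
ee_pos: [0.5088, -0.0212, 0.2788]
orientation: [[-0.955, 0.297, -0.001], [0.297, 0.955, 0.0], [0.001, 0.0, -1.0]]
wrist_force: [0.5, -0.5, 0.2]
opening: 0.0869
gripper_force: 0.0
```

servo_tool:
  rows: [-0.154,-0.175,0,0,0,0,1,0,0,0,0,0,0,1,0,0,0,0,0,0,1,0,0,0,0,0,0,1,0,0,0,0,0,0,1]

```text
t: 2.18
ee_pos: [0.522, -0.0504, 0.2787]
orientation: [[-0.955, 0.296, -0.002], [0.296, 0.955, 0.001], [0.002, 0.0, -1.0]]
wrist_force: [0.2, 0.6, -0.1]
opening: 0.087
gripper_force: 0.0
```

```bash
cat >> h.py <<'E'
def wproj(c,s,u,v,z):
    M=np.array(c['mount']);r=np.array([u-c['cx'],v-c['cy']]);n=np.hypot(*r);t=n/c['fx']
    d=np.array([np.sin(t)*r[0]/n,-np.sin(t)*r[1]/n,-np.cos(t)])
    R=np.array(s['orientation']);d=R@M[:3,:3]@d;o=np.array(s['ee_pos'])+R@M[:3,3];return o+d*(z-o[2])/d[2]
E
python3 - <<'E'
from h import *
s=bot.state();p,d=capture('wrist');save('w1',p);np.savez('w1',p=p,d=d,R=s['orientation'],e=s['ee_pos'])
print(s['ee_pos'],s['orientation'],s['qpos'],sh(s['ee_pos']))
E
```

```text
[ 0.52195467 -0.05039253  0.27867226] [[-9.55133033e-01  2.96172611e-01 -1.63530625e-03]
 [ 2.96171501e-01  9.55134363e-01  8.89441663e-04]
 [ 1.82536545e-03  3.65204007e-04 -9.99998267e-01]] [-3.09733826e-01  3.47438346e-01  1.63703945e+00  3.80483364e-04
  1.15894348e+00 -1.58000012e+00] [-0.07576304  0.00475443]
```

View pics/w1.png

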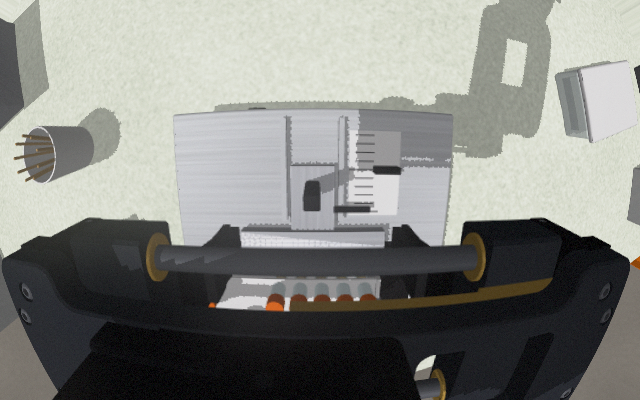

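The wrist view shows the pointer at (352,209), the index fin at (387,170) and the post at (312,195). I'll locate them precisely.

```bash
python3 - <<'E'
from h import *
from scipy import ndimage as nd
w=np.load('w1.npz');p=w['p'].astype(float).mean(2);c=camera_params('wrist');s=dict(ee_pos=w['e'],orientation=w['R'])
L,n=nd.label((p<60))
for i in range(1,n+1):
    v,u=np.where(L==i)
    if 30<len(v)<2000 and 150<v.mean()<220 and 290<u.mean()<410:
        print(len(v),u.min(),u.max(),v.min(),v.max())
        for nm,(a,b) in dict(c=(u.mean(),v.mean()),top=(u.mean(),v.min()-.5),bot=(u.mean(),v.max()+.5)).items():
            print(nm,[(sh(wproj(c,s,a,b,z))*1e3).round(1).tolist() for z in(.07,.083,.086,.15)])
print(p[195:222,352].astype(int)); print(p[160:182,387].astype(int)); print(p[175:215,312].astype(int))
E
```

```text
173 373 400 167 173
c [[-88.3, 89.0], [-90.3, 85.9], [-90.8, 85.2], [-100.8, 70.0]]
top [[-92.2, 88.8], [-94.1, 85.7], [-94.6, 85.0], [-103.8, 69.8]]
bot [[-83.9, 89.2], [-86.1, 86.1], [-86.6, 85.4], [-97.4, 70.1]]
179 304 318 182 197
c [[-65.2, 1.0], [-68.1, 1.2], [-68.7, 1.2], [-82.9, 1.9]]
top [[-73.9, 1.1], [-76.4, 1.2], [-77.0, 1.2], [-89.6, 1.9]]
bot [[-54.7, 1.0], [-58.0, 1.2], [-58.7, 1.2], [-74.8, 1.9]]
164 335 368 207 211
c [[-40.6, 48.6], [-44.4, 47.0], [-45.3, 46.6], [-63.9, 38.7]]
top [[-43.7, 48.5], [-47.4, 46.9], [-48.2, 46.5], [-66.3, 38.6]]
bot [[-37.5, 48.7], [-41.4, 47.1], [-42.3, 46.7], [-61.5, 38.8]]
[219 219 220 220 220 221 191 152 153 152 129  91  55  54  56  54  59 127
 191 217 198 194 188 188 182 184 186]
[150 150 155 151 153 119  71  41  42  37  46  41  41  56 107 216 219 221
 221 219 219 219]
[184 184 183 180 153 110  63  55  59  59  57  56  56  55  53  57  59  58
  56  56  53  60  64  61  64  63  61  61  61  63  63  59  64  62  61  57
 139 177 172 176]
```

servo_tool:
  rows: [-0.04,-0.022,0,0,0,0,1,0,0,0.236,0,0,0,1,0,0,0.236,0,0,0,1,0,0,0.236,0,0,0,1,0,0,0.236,0,0,0,1]

```text
t: 2.65
ee_pos: [0.5283, -0.056, 0.1367]
orientation: [[-0.955, 0.296, 0.002], [0.296, 0.955, -0.001], [-0.002, -0.0, -1.0]]
wrist_force: [0.2, 0.0, -0.2]
opening: 0.0866
gripper_force: 0.0
```

servo_tool:
  rows: [0,0,0,0,0,0,0,0,0,0,0,0,0,0,0,0,0,0,0,0,0,0,0,0,0,0,0,0,0,0,0,0,0,0,0]

```text
t: 3.07
ee_pos: [0.5294, -0.0569, 0.1399]
orientation: [[-0.955, 0.297, 0.005], [0.297, 0.955, -0.002], [-0.005, -0.0, -1.0]]
wrist_force: [-0.4, -0.0, -0.3]
opening: 0.0614
gripper_force: 0.0
```

servo_tool:
  rows: [0,0,0,0,0,0,0,0,0,0,0,0,0,0,0,0,0,0,0,0,0,0,0,0,0,0,0,0,0,0,0,0,0,0,0]

```text
t: 3.48
ee_pos: [0.5277, -0.0565, 0.1376]
orientation: [[-0.955, 0.297, 0.0], [0.297, 0.955, -0.0], [-0.0, -0.0, -1.0]]
wrist_force: [-1.6, -0.1, -0.3]
opening: 0.0283
gripper_force: 0.0
```

servo_tool:
  rows: [0,0,0,0,0,0,0,0,0,0,0,0,0,0,0,0,0,0,0,0,0,0,0,0,0,0,0,0,0,0,0,0,0,0,0]

```text
t: 3.9
ee_pos: [0.5278, -0.056, 0.1374]
orientation: [[-0.955, 0.297, 0.0], [0.297, 0.955, 0.001], [0.0, 0.001, -1.0]]
wrist_force: [0.5, 2.8, 0.3]
opening: 0.0159
gripper_force: 30.0
```

servo_tool:
  rows: [0.02,0,0,0,0,0,0,0.02,0,0,0,0,0,0,0.02,0,0,0,0,0,0,0.02,0,0,0,0,0,0,0.02,0,0,0,0,0,0]

```text
t: 4.32
ee_pos: [0.5159, -0.0524, 0.1374]
orientation: [[-0.955, 0.298, 0.006], [0.298, 0.955, -0.001], [-0.006, 0.001, -1.0]]
wrist_force: [6.8, 1.7, -6.0]
opening: 0.0158
gripper_force: 30.0
```

servo_tool:
  rows: [0.02,0,0,0,0,0,0,0.02,0,0,0,0,0,0,0.02,0,0,0,0,0,0,0.02,0,0,0,0,0,0,0.02,0,0,0,0,0,0]

```text
t: 4.73
ee_pos: [0.5019, -0.048, 0.1374]
orientation: [[-0.955, 0.298, 0.006], [0.298, 0.955, -0.001], [-0.006, 0.001, -1.0]]
wrist_force: [6.2, 2.1, -6.4]
opening: 0.0159
gripper_force: 30.0
```

servo_tool:
  rows: [0.02,0,0,0,0,0,0,0.02,0,0,0,0,0,0,0.02,0,0,0,0,0,0,0.02,0,0,0,0,0,0,0.02,0,0,0,0,0,0]

```text
t: 5.15
ee_pos: [0.4878, -0.0437, 0.1374]
orientation: [[-0.955, 0.298, 0.007], [0.298, 0.955, -0.001], [-0.007, 0.001, -1.0]]
wrist_force: [7.7, 1.6, -6.8]
opening: 0.0154
gripper_force: 30.0
```

servo_tool:
  rows: [0,0,0,0,0,0,0,0,0,0,0,0,0,0,0,0,0,0,0,0,0,0,0,0,0,0,0,0,0,0,0,0,0,0,0]

```text
t: 5.57
ee_pos: [0.487, -0.0434, 0.1374]
orientation: [[-0.955, 0.298, 0.005], [0.298, 0.955, -0.001], [-0.005, 0.001, -1.0]]
wrist_force: [5.4, 3.3, -5.6]
opening: 0.016
gripper_force: 30.0
```

```bash
python3 - <<'E'
from h import *
s=bot.state();p,d=capture('wrist');save('w2',p[100:300,220:440].repeat(3,0).repeat(3,1));np.savez('w2',p=p,d=d,R=s['orientation'],e=s['ee_pos'])
print(s['ee_pos'],sh(s['ee_pos']),s['wrist_force'])
E
```

```text
[ 0.4869848  -0.04340271  0.13738542] [-0.11123274  0.00105983] [ 5.41422219  3.33188191 -5.55437005]
```

View pics/w2.png

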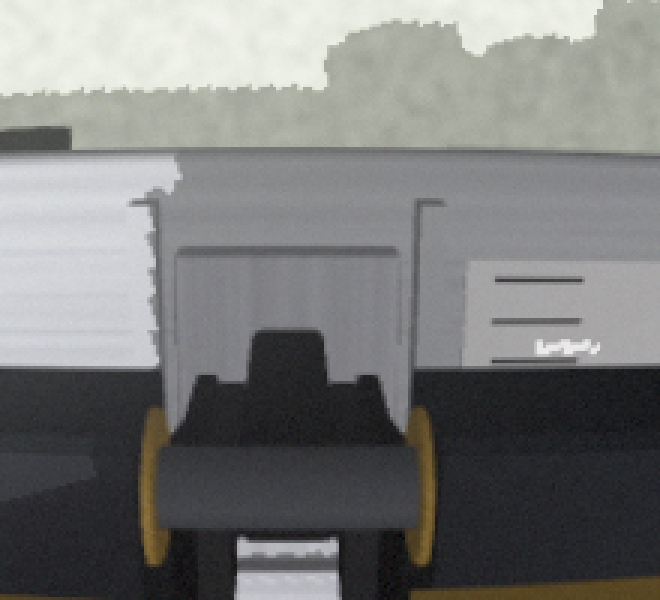

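The view shows the clamp pulled out, with the pointer hidden by the gripper. The TCP travelled 42.7 mm, so I'll nudge 2 mm more, release, rise and check.

servo_tool:
  rows: [0.008,0,0,0,0,0,0,0.008,0,0,0,0,0,0,0,0,0,0,0,0,0,0,0,0,0,0,0,0,0,0,0,0,0,0,0]

```text
t: 6.03
ee_pos: [0.4853, -0.0429, 0.1374]
orientation: [[-0.955, 0.298, 0.006], [0.298, 0.955, -0.001], [-0.006, 0.001, -1.0]]
wrist_force: [7.2, 3.3, -6.0]
opening: 0.0161
gripper_force: 30.0
```

servo_tool:
  rows: [0,0,0,0,0,0,1,0,0,0,0,0,0,1,0,0,0,0,0,0,1,0,0,0,0,0,0,1,0,0,0,0,0,0,1]

```text
t: 6.45
ee_pos: [0.4821, -0.0426, 0.1375]
orientation: [[-0.955, 0.297, -0.001], [0.297, 0.955, -0.0], [0.0, -0.0, -1.0]]
wrist_force: [0.8, 0.8, -0.3]
opening: 0.0414
gripper_force: 0.0
```

servo_tool:
  rows: [0,0,0,0,0,0,1,0,0,-0.1,0,0,0,1,0,0,-0.2,0,0,0,1,0,0,-0.25,0,0,0,1,0,0,-0.25,0,0,0,1]

```text
t: 6.87
ee_pos: [0.4815, -0.0422, 0.2582]
orientation: [[-0.955, 0.297, -0.003], [0.297, 0.955, 0.001], [0.003, -0.0, -1.0]]
wrist_force: [1.7, -0.6, 0.4]
opening: 0.0746
gripper_force: 0.0
```

servo_tool:
  rows: [0,0,-0.2,0,0,0,1,0,0,0,0,0,0,1,0,0,0,0,0,0,1,0,0,0,0,0,0,1,0,0,0,0,0,0,1]

```text
t: 7.28
ee_pos: [0.4812, -0.0421, 0.2859]
orientation: [[-0.955, 0.297, -0.004], [0.297, 0.955, 0.001], [0.004, -0.0, -1.0]]
wrist_force: [0.4, -0.2, 0.1]
opening: 0.0868
gripper_force: 0.0
```

```bash
python3 - <<'E'
from h import *
s=bot.state();p,d=capture('wrist');save('w3',p[120:270,240:440].repeat(4,0).repeat(4,1));np.savez('w3',p=p,d=d,R=s['orientation'],e=s['ee_pos'])
print(s['ee_pos'],sh(s['ee_pos']),s['wrist_force'],s['opening'],s['t'])
E
```

```text
[ 0.48120545 -0.04209484  0.28590213] [-0.11713997  0.00059505] [ 0.4148116  -0.17750281  0.12271124] 0.08678866324366438 7.2833
```

View pics/w3.png

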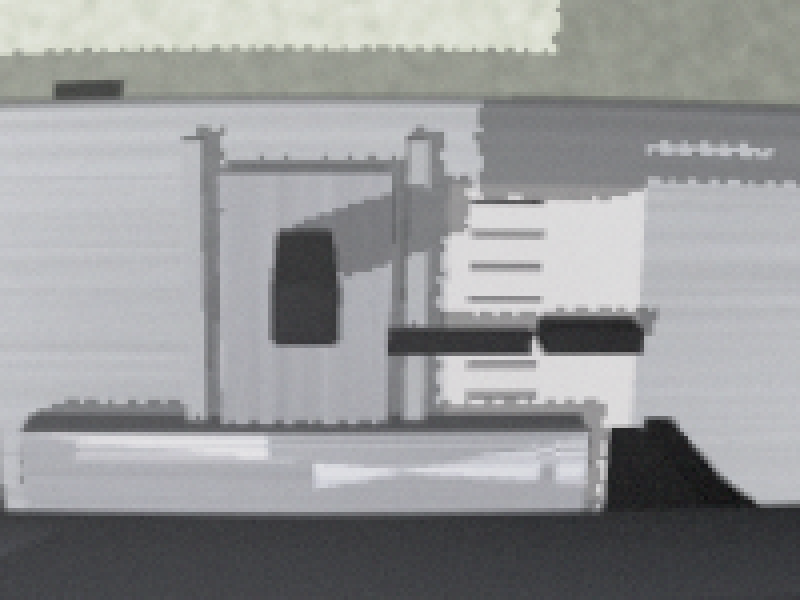

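The picture shows the pointer (crop about (460,342)) level with the index fin (590,335). Their rear edges agree to under 1 mm, so the clamp is set. Next is the handle.

servo_tool:
  rows: [-0.219,-0.021,0,0,0,0,1,-0.219,-0.021,0,0,0,0,1,-0.219,-0.021,0,0,0,0,1,-0.219,-0.021,0,0,0,0,1,-0.219,-0.021,0,0,0,0,1]

```text
t: 7.75
ee_pos: [0.6352, -0.1067, 0.2852]
orientation: [[-0.955, 0.297, -0.004], [0.297, 0.955, 0.001], [0.004, 0.0, -1.0]]
wrist_force: [-0.7, -0.4, -0.5]
opening: 0.0872
gripper_force: 0.0
```

servo_tool:
  rows: [0,0,0,0,0,0.0772,1,0,0,0,0,0,0.0772,1,0,0,0,0,0,0.0772,1,0,0,0,0,0,0.0772,1,0,0,0,0,0,0.0772,1]

```text
t: 8.17
ee_pos: [0.6339, -0.1061, 0.2849]
orientation: [[-0.61, 0.792, -0.004], [0.792, 0.61, 0.001], [0.004, -0.002, -1.0]]
wrist_force: [-0.5, -0.8, 0.0]
opening: 0.0872
gripper_force: 0.0
```

servo_tool:
  rows: [0,0,0,0,0,0.0772,1,0,0,0,0,0,0.0772,1,0,0,0,0,0,0.0772,1,0,0,0,0,0,0.0772,1,0,0,0,0,0,0.0772,1]

```text
t: 8.58
ee_pos: [0.6338, -0.1061, 0.2851]
orientation: [[-0.05, 0.999, -0.004], [0.999, 0.05, 0.001], [0.002, -0.004, -1.0]]
wrist_force: [-0.5, -0.2, -0.5]
opening: 0.0869
gripper_force: 0.0
```

servo_tool:
  rows: [0,0,0,0,0,0.0772,1,0,0,0,0,0,0.0772,1,0,0,0,0,0,0.0772,1,0,0,0,0,0,0,1,0,0,0,0,0,0,1]

```text
t: 9.0
ee_pos: [0.634, -0.1061, 0.2857]
orientation: [[0.3, 0.954, -0.003], [0.954, -0.3, 0.001], [0.0, -0.003, -1.0]]
wrist_force: [0.0, -1.2, -0.1]
opening: 0.0869
gripper_force: 0.0
```

```bash
python3 - <<'E'
from h import *
s=bot.state();p,d=capture('wrist');save('w4',p);c=camera_params('wrist')
R=s['orientation'];print(s['ee_pos'],R.round(4).tolist(),sh(s['ee_pos'])*1e3,s['qpos'].round(2),s['t'])
v,u=np.mgrid[:400,:640];x=u-c['cx'];y=v-c['cy'];n=np.hypot(x,y)+1e-9;t=n/c['fx']
k=d*np.tan(t)/n;P=np.stack([x*k,-y*k,-d],-1);M=np.array(c['mount'])
W=(P@M[:3,:3].T+M[:3,3])@R.T+s['ee_pos']
m=(d>0)&(t<1.3)&(abs(W[...,2]-.224)<.008)&(np.hypot(W[...,0]-.63,W[...,1]+.114)<.13)
r=cv2.minAreaRect(W[m][:,:2].astype(np.float32));print(m.sum(),r,np.median(W[m][:,2]),cv2.boxPoints(r).round(3).tolist())
E
```

```text
[ 0.63402233 -0.10610616  0.28571553] [[0.2995, 0.9541, -0.003], [0.9541, -0.2995, 0.001], [0.0001, -0.0032, -1.0]] [ 47.78521346 -15.22047412] [-0.34  0.51  1.33 -0.    1.3  -0.04] 9.0
3865 ((0.638124942779541, -0.09473169595003128), (0.15968796610832214, 0.01470234990119934), 72.55091857910156) 0.22520381111160248 [[0.6069999933242798, -0.16899999976158142], [0.6209999918937683, -0.17299999296665192], [0.6690000295639038, -0.020999999716877937], [0.6549999713897705, -0.01600000075995922]]
```

View pics/w4.png

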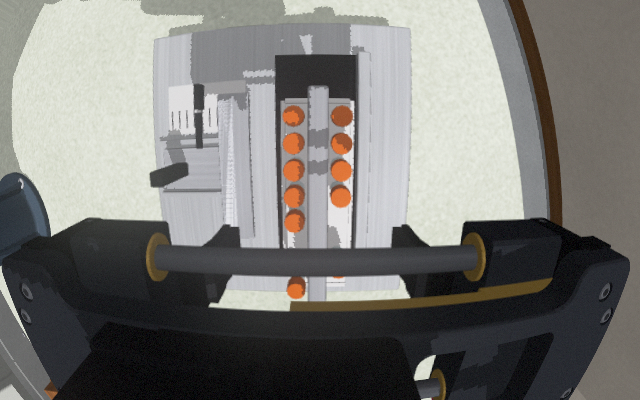

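The wrist view shows the handle bar vertical at column ~318, centred between the fingers. Its measured line agrees with the top-camera estimate to about 1 mm, so I'll descend and grip.

servo_tool:
  rows: [0,0,0.16,0,0,0,1,0,0,0.16,0,0,0,1,0,0,0.16,0,0,0,1,0,0,0,0,0,0,0,0,0,0,0,0,0,0]

```text
t: 9.47
ee_pos: [0.6337, -0.106, 0.2139]
orientation: [[0.301, 0.954, -0.004], [0.954, -0.301, 0.001], [0.0, -0.004, -1.0]]
wrist_force: [1.5, -0.3, 0.0]
opening: 0.0805
gripper_force: 0.0
```

servo_tool:
  rows: [0,0,0,0,0,0,0,0,0,0,0,0,0,0,0,0,0,0,0,0,0,0,0,0,0,0,0,0,0,0,0,0,0,0,0]

```text
t: 9.88
ee_pos: [0.635, -0.1064, 0.2165]
orientation: [[0.302, 0.953, 0.002], [0.953, -0.302, -0.001], [-0.0, 0.002, -1.0]]
wrist_force: [-0.5, 1.0, -0.3]
opening: 0.0483
gripper_force: 0.0
```

servo_tool:
  rows: [0,0,0,0,0,0,0,0,0,0,0,0,0,0,0,0,0,0,0,0,0,0,0,0,0,0,0,0,0,0,0,0,0,0,0]

```text
t: 10.3
ee_pos: [0.6346, -0.1063, 0.2154]
orientation: [[0.302, 0.953, -0.0], [0.953, -0.302, 0.0], [-0.0, -0.0, -1.0]]
wrist_force: [0.5, -0.1, -0.6]
opening: 0.0151
gripper_force: 0.0
```

servo_tool:
  rows: [0,0,0,0,0,0,0,0,0,0,0,0,0,0,0,0,0,0,0,0,0,0,0,0,0,0,0,0,0,0,0,0,0,0,0]

```text
t: 10.72
ee_pos: [0.6347, -0.1063, 0.2154]
orientation: [[0.303, 0.953, 0.0], [0.953, -0.303, -0.0], [0.0, 0.0, -1.0]]
wrist_force: [0.4, -0.5, -1.2]
opening: 0.0136
gripper_force: 30.0
```

Gripped at 30 N. I'll lift slowly, about 8 cm in all, and check the load early.

servo_tool:
  rows: [0,0,-0.02,0,0,0,0,0,0,-0.02,0,0,0,0,0,0,-0.02,0,0,0,0,0,0,-0.02,0,0,0,0,0,0,-0.02,0,0,0,0]

```text
t: 11.13
ee_pos: [0.6343, -0.1062, 0.2304]
orientation: [[0.302, 0.953, -0.001], [0.953, -0.302, 0.0], [-0.0, -0.001, -1.0]]
wrist_force: [-0.7, 0.3, -3.7]
opening: 0.0137
gripper_force: 30.0
```

```bash
python3 -c "
from h import *
s=bot.state();print(s['ee_pos'],s['wrist_force'],s['wrist_torque'],s['opening'])"
```

```text
[ 0.63431663 -0.1061532   0.23044022] [-0.6640156   0.30318813 -3.660893  ] [-0.08093902  0.06314515 -0.06012325] 0.013688621973226015
```

servo_tool:
  rows: [0,0,-0.04,0,0,0,0,0,0,-0.04,0,0,0,0,0,0,-0.04,0,0,0,0,0,0,-0.04,0,0,0,0,0,0,-0.04,0,0,0,0]

```text
t: 11.55
ee_pos: [0.6347, -0.1063, 0.2614]
orientation: [[0.302, 0.953, 0.0], [0.953, -0.302, -0.0], [-0.0, 0.001, -1.0]]
wrist_force: [0.2, 0.2, -4.4]
opening: 0.0137
gripper_force: 30.0
```

servo_tool:
  rows: [0,0,-0.05,0,0,0,0,0,0,-0.05,0,0,0,0,0,0,-0.05,0,0,0,0,0,0,-0.05,0,0,0,0,0,0,-0.04,0,0,0,0]

```text
t: 11.97
ee_pos: [0.6348, -0.1063, 0.2976]
orientation: [[0.303, 0.953, 0.001], [0.953, -0.303, -0.0], [-0.0, 0.001, -1.0]]
wrist_force: [0.5, 0.8, -5.3]
opening: 0.0137
gripper_force: 30.0
```

servo_tool:
  rows: [0,0,0,0,0,0,0,0,0,0,0,0,0,0,0,0,0,0,0,0,0,0,0,0,0,0,0,0,0,0,0,0,0,0,0]

```text
t: 12.38
ee_pos: [0.6343, -0.1061, 0.2958]
orientation: [[0.303, 0.953, -0.001], [0.953, -0.303, 0.0], [0.0, -0.001, -1.0]]
wrist_force: [0.3, 0.8, -4.7]
opening: 0.0135
gripper_force: 30.0
```

servo_tool:
  rows: [0,0,0,0,0,0,0,0,0,0,0,0,0,0,0,0,0,0,0,0,0,0,0,0,0,0,0,0,0,0,0,0,0,0,0]

```text
t: 12.8
ee_pos: [0.6346, -0.1063, 0.2964]
orientation: [[0.302, 0.953, -0.0], [0.953, -0.302, 0.0], [-0.0, -0.0, -1.0]]
wrist_force: [0.2, -0.4, -4.3]
opening: 0.0136
gripper_force: 30.0
```

```bash
python3 - <<'E'
from h import *
p,d,P=cloud('scene');save('s2',p[120:320,200:420].repeat(3,0).repeat(3,1))
s=bot.state();print(s['ee_pos'],s['wrist_force'],s['wrist_torque'],s['opening'],s['gripper_force'],s['t'])
E
```

```text
[ 0.63462066 -0.10627872  0.29646441] [ 0.14389504 -0.3937842  -4.66499956] [-0.08157323  0.06251013  0.0028079 ] 0.013970229316295072 29.99962454661727 12.85
```

View pics/s2.png

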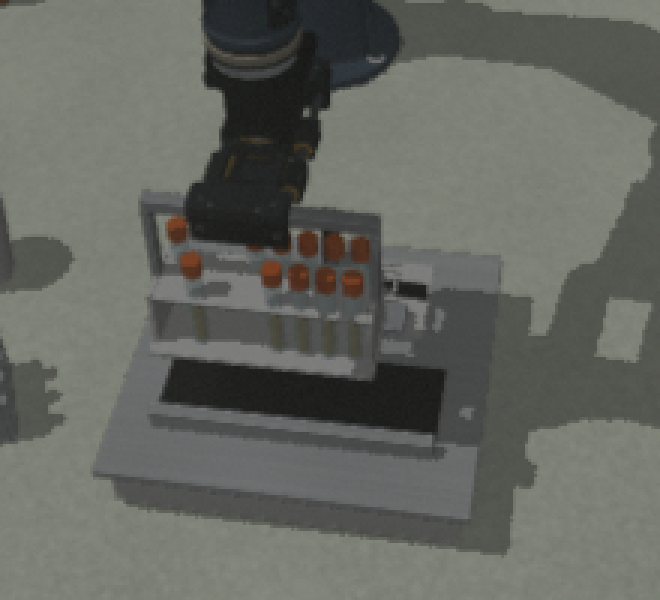

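The rack hangs clear of the tray, with its handle edge (145,190)–(380,215) parallel to the back stop (150,410)–(435,440), so it is level. The pointer and index are still aligned near (390–410,288). I'll hand it in.

```bash
python3 -c "
from cell import bot
print(bot.close_job())"
```

```text
the job is handed in; nothing more can be done
None
```

The clamp is set with its pointer level with the index clip (within about 1 mm by camera), and the job is handed in with the gripper holding the rack still, level by eye, about 81 mm above the tray; no verdict was returned.

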